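# Take the wet yellow knob off the drying rack with the tongs

## Task

The printed tops of the wooden knobs on the low drying rack are still wet. Pick up the sprung tongs, reach in under the rack's wire tier from its open front, close the tongs on the yellow knob, bring it out and hold it up still and upright in the tongs, at least 15 cm above the table. Do not touch the yellow knob with the gripper itself or let it hit the wires, leave the red and blue knobs, the squeegee and the ink jar where they are, and finish while still holding the knob up in the tongs.

Things in the scene. Friction and masses are not known exactly. Their poses are not given: they have to be found in the camera images.
- tongs: sprung tongs, 230 mm long, 90 g, balanced at the grips, lying on edge on the table, arms side by side. Origin: on the centre line midway between the two red grips, on the underside (at table level). x runs along the centre line to the jaws, z up. Black pivot head at x -116 to -72 mm. Take them from above across both red grips: x -28 to 28, z 0 to 32 mm, about 60 mm over their outer faces when open
- tongs_left: left arm (tongs' +y): steel, red grip, black rubber jaw at x 99 to 131 mm of the tongs, z 0 to 28 mm. The jaws' middle is 115 mm ahead of the tongs' origin; they are 62 mm apart inside when open, 74 mm outside. Origin at its hinge, 85 mm behind the tongs' origin, 14 mm off the centre line
- tongs_right: right arm (tongs' -y), mirror of the left; the two close together. Sprung open: squeezing at the grips takes about 7 N to begin, 9 N at a knob. Squeezed to 56 mm over the grips the tongs can be carried, jaws still about 52 mm apart; on a 36 mm knob it is 49 mm over the grips, and 20 to 40 N there holds it well. Origin at its hinge
- rack: fixed low drying rack: white board 180 (x) by 360 (y) by 12 mm thick, four 10 mm corner posts, a wire tier on top. Origin: centre of the underside, table level. x points into the rack, away from its open front, the long edge at x -90 mm facing the robot. The knobs stand on the board in a row along y, about 30 mm behind the front edge and 90 mm apart
- tier: the wire tier of the rack, fixed: steel wires over the whole board, underside 105 mm and top 113 mm above the table; same origin and axes as the rack
- knob_yellow: the knob to fetch: turned wooden knob with yellow printed top, upright, 36 mm diameter (30 mm foot for the lowest 8 mm), 34 mm tall, about 30 g; origin at the centre of its underside, z up
- knob_red: bystander: same knob with red top, on the rack
- knob_blue: bystander: same knob with blue top, on the rack
- squeegee: bystander: wooden printing squeegee with green blade, 220 by 125 by 28 mm, lying to the right; origin at its underside
- ink_jar: bystander: white ink jar with orange cap, 64 mm diameter, 85 mm tall, to the left; origin at its underside
Not all that is in view belongs to the job. What is shaped like the knob_yellow but green, orange or white is not meant.

How it is judged:
By the outcome, as a careful person would: the job done as asked, in the order asked, and still so for the second after the job is handed in, while the arm keeps its last pose, push and grip.
It also fails if it takes over 45 s, if anything falls off the work surface, if the arm or the gripper's body presses on something with over 40 N, if the wrist force passes 120 N, or if a joint passes its speed limit or range.

## Robot

A 6-joint arm with a two-finger parallel gripper is mounted at the origin on the work surface. World frame = base frame: x ahead of the robot, y to its left, z up, the work surface at z = 0. Lengths are in m, angles in degrees, forces in N, time in s.
With the tool pointing down it reaches from about 0.35 to 0.875 m from the base axis. Payload 4.2 kg.
Tool frame: the origin (TCP) lies midway between the tips of the shut fingers; the grasp point (between the pads) lies 19 mm behind it; y points along the fingers, z is the direction in which the jaws open and shut, and the axes are right-handed (so a half turn about y gives the same grasp; the last joint's range is limited). The gripper opens to 87 mm and grips with 3 to 60 N. Pads are 19 mm wide; open, the fingers measure 117 mm over their backs; the gripper's body (75 mm by 190 mm) begins 51 mm behind the grasp point.
Start: joints at [79.217, 22.042, 0.453, 0, -68.411, -14.817], TCP at [0.27, 0.564, 0.223] pointing down, gripper open.
Joint ranges: [-179.83, 179.83], [-69.29, 118.12], [-61.27, 80.66], [-181.25, 117.63], [-171.15, -9.14], [-177.46, 177.46]. Speed limits (degrees/s): [159.86, 159.86, 180, 180, 180, 180].

## Interface

Orientations are given as [roll, pitch, yaw] about the fixed x, y, z axes, in that order (R = Rz(yaw) Ry(pitch) Rx(roll)).
In Python, from workcell import env gives the robot as it stands. The module is installed in compiled form; this text tells all that it offers. Calls block until the motion is done:
- env.goto(position, orientation): joint-space move of the TCP to a pose.
- env.move_straight(position, rotation=None, rate=0.15, force_limit=None): straight line of the TCP; rotation=None keeps the orientation; rate is the mean speed in m/s. With force_limit (N) it stops when the force on the tool has changed by that much, and returns True; else False.
- env.set_joints(angles): joint-space move.
- env.gripper_to(opening, grasp_force=None): opening from 0.0 (shut) to 1.0 (fully open); grasp_force is the grip in N (None keeps the last); returns when the fingers have stopped.
- env.dwell(seconds).
- env.inverse_kinematics(position, orientation): joint angles nearest the present ones, or None.
- env.read_state(): the state.
- env.grab_frame(name): name is "side" or "top" or "wrist"; returns a dict with "image" (384x512x3 uint8, blue, green, red), "fx", "fy", "cx", "cy" (pixels), "D" ([k1, k2, p1, p2, k3] as OpenCV has them; the pictures are not rectified), "position" and "orientation" of the camera in the world. Camera axes: x right, y up, looking along -z (the intrinsics and any distortion apply to the point x, -y, -z); pixel columns grow to the right and rows downward; lengths in m; the calibration is good to about 2 mm. A picture is of the moment at which its call begins. There is no depth.
A pose or a line that the arm cannot do raises env.Unreachable and nothing moves.
- env.close_job(): hands the job in, once; it reports no verdict.
Trained networks look in a picture, given as the dict that the camera call returned (one of the last four; its "shot" number tells which), for a name from the list of things; names that differ only in an ending like _2 or _b are one class to them, and where a whole thing is asked for, a point or a joint stands for the part that bears it (a point fixed in the world has none). Each returns a list of dicts, best first, with "score" (0 to 1); they miss things now and then, are a little off and sometimes report something else, mostly with a low value. They report only what shows in the picture. A call takes as long as a camera call. They do not tell look-alikes from the thing itself.
- env.search_frame(picture, thing): "xyz" ([x, y, z] in m, in world coordinates, good to about 4 mm: the middle of the surface that is visible of it).
- env.trace(picture, thing): "mask" (384x512 bool, what is visible of it).
The state is a dict: "clock": time; "joint_positions": joint angles; "qvel": joint speeds; "joint_torque": joint torques, N m; "position": TCP position; "tool_rot": TCP orientation; "force": force on the tool from outside, world axes, zero at the start; "wrist_torque": the same for the moment, N m; "opening": opening from 0.0 (shut) to 1.0 (fully open).
Only numpy, scipy, OpenCV 4.12 (cv2) and the standard library are available. Lean on these libraries where they do the work, as an engineer would, in place of code of your own. Each camera call takes 0.05 s, during which the arm holds its last target. There are 200 camera calls.

## Working session

There is one attempt and no reset: what is moved stays moved. The work goes in short steps, each a Python script; the robot and the scene stay as the last script left them, time stands still between calls to the robot, and variables do not carry over. Pictures are saved under pics/ and viewed, about 8 in all and at most 12, crops included, and the job is handed in when it is done.

```bash
mkdir -p pics
python3 - <<'E'
from workcell import env
import cv2,numpy as np
for n in ("top","side"):
    f=env.grab_frame(n); cv2.imwrite(f"pics/{n}0.png",f["image"])
    print(n,f["fx"],f["fy"],f["cx"],f["cy"],f["D"],f["position"],f["orientation"])
    for t in ("tongs","tongs_left","tongs_right","rack","tier","knob_yellow","knob_red","knob_blue","squeegee","ink_jar"):
        print(t,[(round(d["score"],2),np.round(d["xyz"],3).tolist()) for d in env.search_frame(f,t)][:3])
s=env.read_state();print(s["clock"],s["position"],s["tool_rot"],s["force"])
E
```

```text
top 386.6058686043193 386.6058686043193 259.74271512025007 197.49347282057073 [-0.07208428  0.          0.          0.          0.        ] [0.53065975 0.00411648 1.25406396] [  4.0920026   -1.24661651 -91.41213439]
tongs [(0.84, [0.511, -0.132, 0.026])]
tongs_left [(0.69, [0.677, 0.084, 0.045]), (0.54, [0.459, -0.082, 0.023])]
tongs_right []
rack [(0.85, [0.757, 0.003, 0.011])]
tier [(0.74, [0.748, 0.006, 0.106])]
knob_yellow [(0.6, [0.539, 0.125, 0.031]), (0.48, [0.548, 0.192, 0.029]), (0.42, [0.691, -0.001, 0.045])]
knob_red []
knob_blue [(0.5, [0.678, 0.086, 0.046])]
squeegee [(0.75, [0.535, -0.408, 0.025])]
ink_jar [(0.92, [0.573, 0.378, 0.086])]
side 426.29122495206616 426.29122495206616 253.386197314068 191.00321036071165 [-0.01543145  0.          0.          0.          0.        ] [ 0.14651678 -0.85742154  0.60656215] [ 60.05134093   0.31687986 -28.28093234]
tongs [(0.83, [0.496, -0.102, 0.021])]
tongs_left [(0.79, [0.461, -0.088, 0.014])]
tongs_right [(0.93, [0.51, -0.062, 0.018])]
rack [(0.7, [0.742, -0.047, 0.014])]
tier [(0.72, [0.741, -0.031, 0.108])]
knob_yellow [(0.7, [0.587, 0.07, 0.024]), (0.69, [0.534, 0.115, 0.025]), (0.53, [0.676, -0.012, 0.038])]
knob_red []
knob_blue [(0.53, [0.676, 0.071, 0.034])]
squeegee [(0.91, [0.524, -0.426, 0.025])]
ink_jar [(0.83, [0.568, 0.372, 0.054])]
1.1 [0.27000732 0.56365819 0.22255317] [-9.00010867e+01 -3.33341134e-04  1.54404470e+02] [1.37791774 0.49729437 0.02974489]
```

View pics/top0.png

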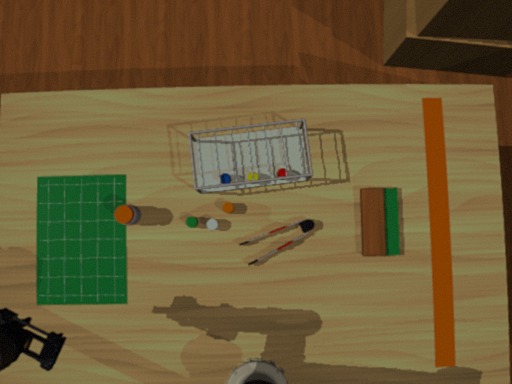

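View pics/side0.png

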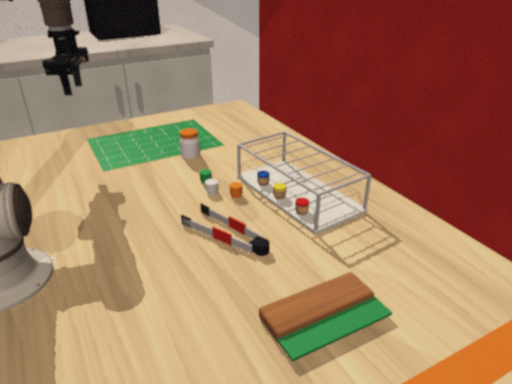

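The top view shows the tongs with their head at (307,226) and jaws at (240,243)/(250,263), so they point left and toward the robot. The yellow knob is at (252,178) under the tier, between blue and red. The decoys stand at (228,208), (212,224) and (192,222). The side view agrees.

```bash
cat > h.py <<'E'
import cv2,numpy as np
from scipy.spatial.transform import Rotation as R
from workcell import env
def ray(f,uv):
    K=np.array([[f["fx"],0,f["cx"]],[0,f["fy"],f["cy"]],[0,0,1]])
    n=cv2.undistortPoints(np.array(uv,float).reshape(-1,1,2),K,np.array(f["D"]))[:,0]
    d=np.c_[n[:,0],-n[:,1],-np.ones(len(n))]
    return np.array(f["position"]),R.from_euler("xyz",f["orientation"],degrees=True).apply(d)
def onz(f,uv,z):
    p,d=ray(f,uv); return (p+d*((z-p[2])/d[:,2])[:,None])[:,:2]
def blobs(f,kind,minarea=6):
    h,s,v=cv2.split(cv2.cvtColor(f["image"],cv2.COLOR_BGR2HSV))
    m={"red":((h<6)|(h>174))&(s>150)&(v>90),"yellow":(h>22)&(h<33)&(s>150)&(v>130),"blue":(h>105)&(h<130)&(s>140)&(v>60),
       "black":(v<45)}[kind].astype(np.uint8)
    n,_,st,c=cv2.connectedComponentsWithStats(m)
    return [(int(st[i,4]),np.round(c[i],1).tolist()) for i in range(1,n) if st[i,4]>=minarea]
def pose(p,yaw): return list(p),[-90,0,yaw]
E
python3 - <<'E'
from h import *
f=env.grab_frame("top")
zs={"red":.03,"yellow":.046,"blue":.046,"black":.03}
for k,z in zs.items():
    for a,c in blobs(f,k):
        w=onz(f,[c],z)[0]
        if .4<w[0]<.85 and abs(w[1])<.3: print(k,a,c,np.round(w,3))
# rack tier corners approx from picture (post tops, z .113) and board corners
print(np.round(onz(f,[[192,134],[305,122],[200,191],[311,180]],.11),3))
E
```

```text
red 55 [281.3, 172.5] [ 0.696 -0.096]
red 17 [277.8, 229.1] [ 0.516 -0.079]
red 27 [284.5, 245.1] [ 0.465 -0.099]
yellow 26 [249.8, 176.2] [0.684 0.005]
yellow 14 [255.8, 175.8] [ 0.685 -0.014]
blue 64 [225.5, 178.3] [0.679 0.082]
black 124 [306.6, 225.0] [ 0.527 -0.171]
black 8 [253.1, 261.8] [0.415 0.001]
[[ 0.808  0.176]
 [ 0.838 -0.166]
 [ 0.635  0.154]
 [ 0.661 -0.177]]
```

Run:
```python
from h import *
env.goto(*pose([.49,-.089,.22],114))
f=env.grab_frame("wrist"); cv2.imwrite("pics/w1.png",f["image"]); print(f["position"],f["orientation"])
for k,z in {"red":.032,"black":.03}.items():
    for a,c in blobs(f,k,40): print(k,a,c,np.round(onz(f,[c],z)[0],4))
print(env.read_state()["clock"],env.read_state()["joint_positions"])
```

```text
[ 0.51691544 -0.14843703  0.38231755] [-1.38998658e+01  4.74278267e-02 -1.55962920e+02]
red 552 [107.0, 108.6] [ 0.698  -0.0962]
red 145 [231.8, 176.9] [ 0.5174 -0.0795]
red 175 [272.6, 177.4] [ 0.4677 -0.101 ]
black 856 [253.0, 106.2] [ 0.5284 -0.1732]
black 65568 [252.2, 311.2] [0.4076 0.1007]
3.6417 [ 8.49198595e+00  9.75803858e+00 -1.71515810e+01  2.98032048e-04
 -6.30869405e+01  1.55775542e+01]
```

View pics/w1.png

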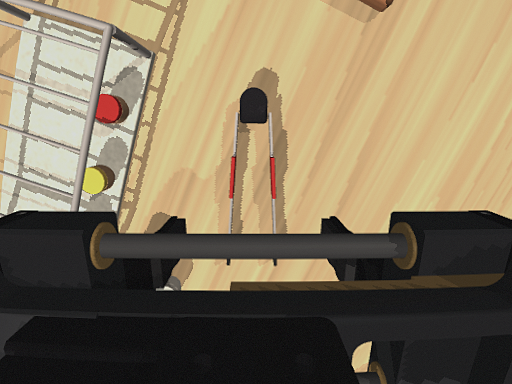

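The wrist view shows the red grips at (232,177) and (273,177) and the head at (253,106). That puts the tongs' origin at (0.4925, -0.0903) with yaw 113.4°. The yellow knob is at (96,180).

Run:
```python
from h import *
f=env.grab_frame("wrist")
for k,z in {"yellow":.046,"red":.046}.items():
    for a,c in blobs(f,k,40): print(k,a,c,np.round(onz(f,[c],z)[0],4))
o=[.4925,-.0903]; Y=113.4
env.goto(*pose(o+[.10],Y))
print(env.move_straight(o+[.005],[-90,0,Y],rate=.1,force_limit=15))
s=env.read_state();print(s["clock"],s["position"],s["force"],s["opening"])
for w,g in ((.70,15),(.644,20)):
    env.gripper_to(w,g); s=env.read_state();print(s["clock"],s["opening"],s["force"])
env.move_straight(o+[.035],rate=.1)
s=env.read_state();print(s["clock"],s["position"],s["force"],s["opening"])
f=env.grab_frame("side"); cv2.imwrite("pics/s2.png",cv2.resize(f["image"][150:300,120:380],None,fx=3,fy=3))
```

```text
yellow 62 [96.3, 184.7] [ 0.6758 -0.0007]
red 551 [107.0, 108.6] [ 0.6908 -0.0983]
red 146 [231.8, 176.8] [ 0.5174 -0.0824]
red 176 [272.6, 177.4] [ 0.4696 -0.1028]
False
5.3417 [ 0.49312257 -0.09024385  0.00565007] [-0.85037873  0.13797492  0.04287794] 0.9980973318581823
6.1 0.7018540371972756 [-0.00478469  0.53484993  0.57006326]
6.5167 0.6454049834508804 [-1.50540239  0.45274967  1.55981924]
6.9667 [ 0.49249005 -0.09027857  0.03501886] [-0.08351314  0.55045591 -0.44857334] 0.646151639104476
```

View pics/s2.png

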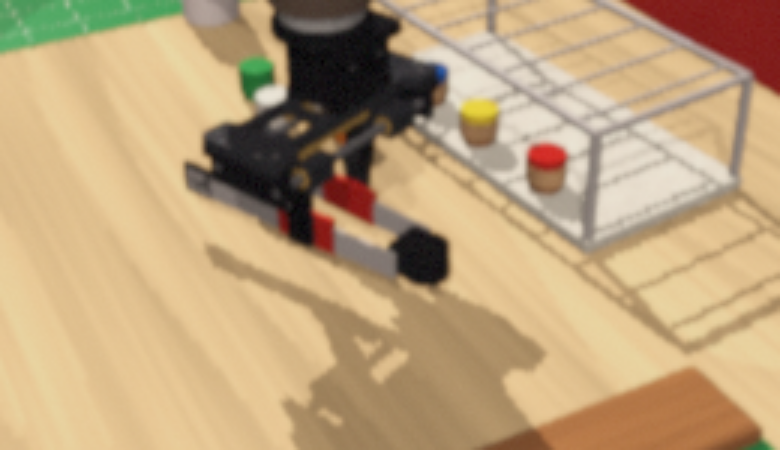

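The crop shows the tongs held level across both grips and off the table. The yellow knob at (480,115) is standing undisturbed. Next I'll raise and turn the tongs to a standoff in front of the rack, then measure the knob.

Run:
```python
from h import *
env.move_straight([.4925,-.0903,.16],rate=.2)
env.goto(*pose([.46,-.025,.16],6))
f=env.grab_frame("side"); t=env.grab_frame("top")
for n,g in (("side",f),("top",t)):
  for k in ("yellow","red","blue"):
    for a,c in blobs(g,k,8):
        w=onz(g,[c],.045)[0]
        if .6<w[0]<.75 and abs(w[1])<.15: print(n,k,a,c,np.round(w,4))
cv2.imwrite("pics/s3.png",cv2.resize(f["image"][100:280,140:400],None,fx=3,fy=3))
cv2.imwrite("pics/t3.png",cv2.resize(t["image"][110:290,170:350],None,fx=3,fy=3))
s=env.read_state();print(s["clock"],s["position"],s["tool_rot"],s["opening"],s["force"])
```

```text
side yellow 69 [279.4, 187.0] [ 0.6769 -0.0123]
side red 84 [301.7, 202.0] [ 0.686  -0.1053]
side blue 42 [262.9, 174.0] [0.6749 0.0744]
top yellow 27 [249.7, 176.3] [0.6841 0.0056]
top yellow 21 [255.5, 176.0] [ 0.6846 -0.0126]
top red 54 [281.3, 172.5] [ 0.694  -0.0943]
top blue 67 [225.3, 178.2] [0.6798 0.0825]
9.6583 [ 0.45998784 -0.02510998  0.15981797] [-9.00073554e+01  2.15412407e-02  6.00429652e+00] 0.6473703782295473 [-0.39550105  0.96678038 -0.26184041]
```

View pics/s3.png

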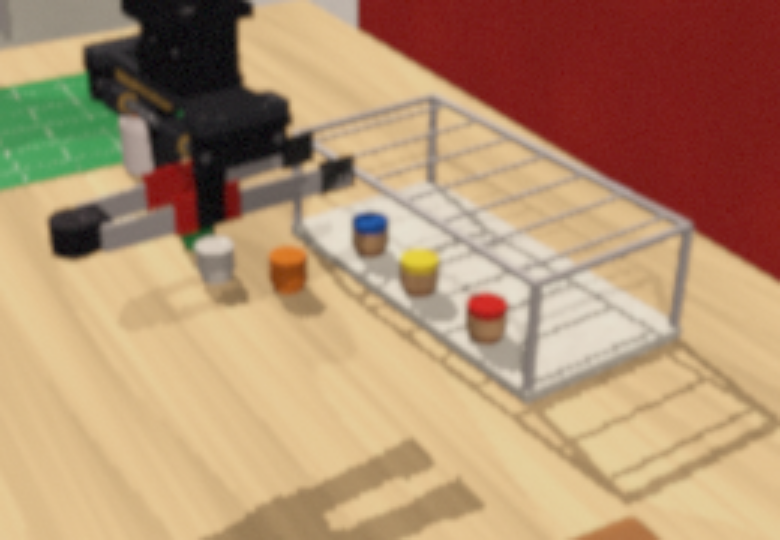

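View pics/t3.png

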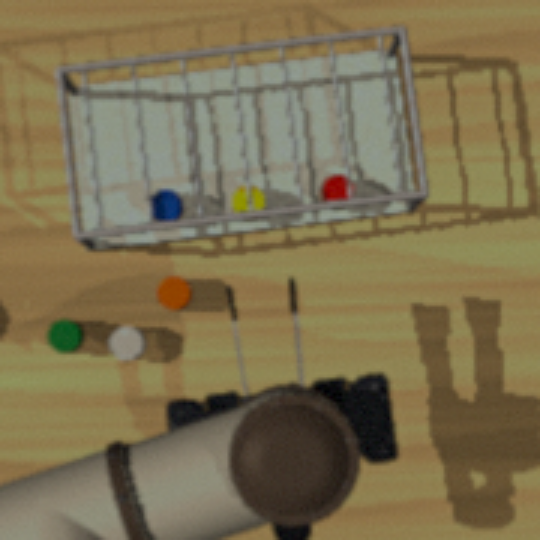

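The side crop shows the tongs level with jaws at (295,150)/(335,172) and the knobs undisturbed. The top crop shows the jaws at (232,302)/(293,296), aligned below yellow at (248,200). Both cameras put the yellow knob at about (0.684, -0.003). Now I'll lower and recheck.

Run:
```python
from h import *
t=env.grab_frame("top"); print("jaws",np.round(onz(t,[[247.3,210.7],[267.7,208.7]],.18),3),"expect mid .574,-.013")
Y=5.5; d=np.array([np.cos(np.radians(Y)),np.sin(np.radians(Y))]); k=np.array([.684,-.003])
p=k-.195*d
env.move_straight([*p,.16],[-90,0,Y],rate=.1)
print(env.move_straight([*p,.022],rate=.15,force_limit=10))
f=env.grab_frame("side"); t=env.grab_frame("top")
cv2.imwrite("pics/s4.png",cv2.resize(f["image"][140:260,180:360],None,fx=4,fy=4))
cv2.imwrite("pics/t4.png",cv2.resize(t["image"][140:260,200:320],None,fx=4,fy=4))
s=env.read_state();print(s["clock"],s["position"],s["opening"],s["force"])
```

```text
jaws [[ 0.571  0.014]
 [ 0.575 -0.043]] expect mid .574,-.013
False
11.325 [ 0.49059676 -0.021502    0.02296514] 0.6440520947439842 [-0.56710105 -0.74211961 -0.68644383]
```

View pics/s4.png

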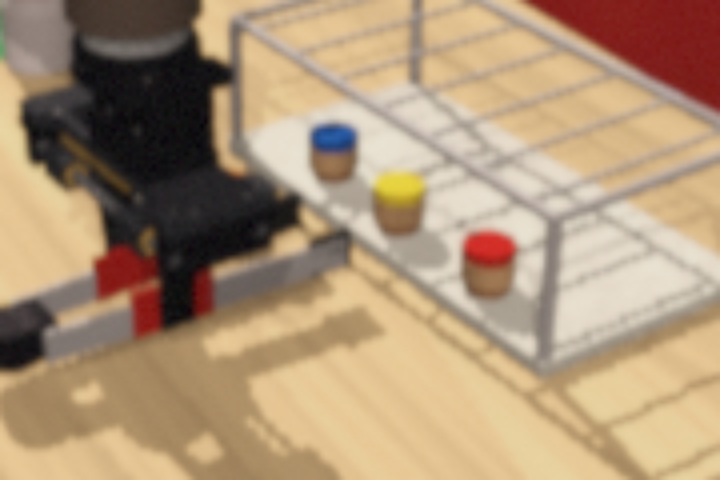

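View pics/t4.png

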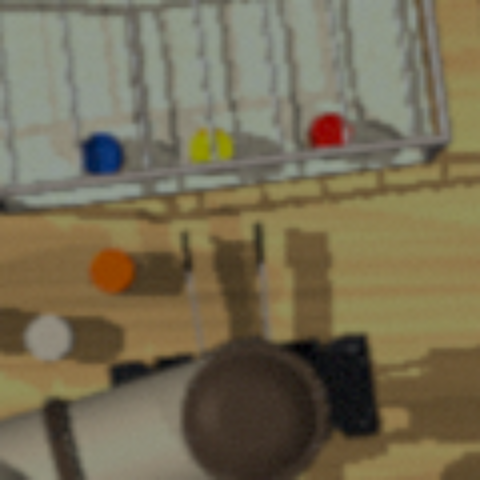

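The side crop shows the jaws low and level, just above board height, with tips at (340,245). In the top crop the jaw midpoint (222,248) points at yellow (211,147), within about 2 mm laterally. Going in.

Run:
```python
from h import *
Y=5.5; d=np.array([np.cos(np.radians(Y)),np.sin(np.radians(Y))]); k=np.array([.684,-.003])
def st(n): s=env.read_state();print(n,s["clock"],np.round(s["position"],4),round(s["opening"],3),np.round(s["force"],2))
hit=env.move_straight([*(k-.115*d),.021],rate=.06,force_limit=6); print(hit); st("in")
if not hit:
    env.gripper_to(.3,30); st("closed"); env.dwell(.2); st("d")
    f=env.grab_frame("side"); t=env.grab_frame("top")
    a=cv2.resize(f["image"][140:260,200:340],None,fx=3,fy=3); b=cv2.resize(t["image"][140:260,200:320],None,fx=3,fy=3)
    cv2.imwrite("pics/c5.png",np.hstack([a,b]))
```

```text
False
in 12.8083 [ 0.5691 -0.0141  0.021 ] 0.65 [-0.09  0.48 -0.57]
closed 13.1417 [ 0.5694 -0.014   0.0211] 0.562 [-0.59  0.16 -0.23]
d 13.3417 [ 0.5694 -0.0141  0.021 ] 0.558 [0.28 0.94 0.14]
```

View pics/c5.png

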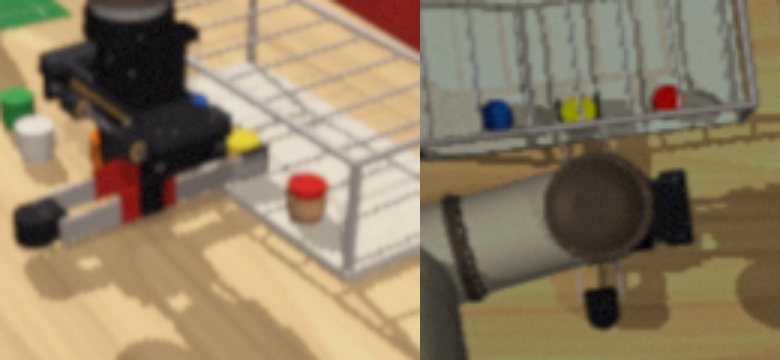

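The jaws straddle the yellow knob (top view at (578,110)). The grip reads 48.9 mm, which matches the 49 mm expected on a knob. Now I'll lift slightly, pull straight out and raise.

Run:
```python
from h import *
Y=5.5; d=np.array([np.cos(np.radians(Y)),np.sin(np.radians(Y))]); k=np.array([.684,-.003])
def st(n): s=env.read_state();print(n,s["clock"],np.round(s["position"],4),np.round(s["tool_rot"],2),round(s["opening"],3),np.round(s["force"],2))
q=k-.115*d
env.move_straight([*q,.033],rate=.04); st("lift")
q=q-.13*d
env.move_straight([*q,.033],rate=.08); st("out")
env.move_straight([*q,.23],rate=.12); env.dwell(.5); st("up")
f=env.grab_frame("side"); t=env.grab_frame("top")
a=cv2.resize(f["image"][60:260,130:340],None,fx=2,fy=2); b=cv2.resize(t["image"][120:320,170:350],None,fx=2,fy=2)
cv2.imwrite("pics/c6.png",np.hstack([a,b]))
for n,g,z in (("side",f,.255),("top",t,.255)):
    print(n,[(a,c,np.round(onz(g,[c],z)[0],3)) for a,c in blobs(g,"yellow",8)])
for c in ("red","blue"): print(c,[(a,x) for a,x in blobs(f,c,20)],[(a,x) for a,x in blobs(t,c,20)])
```

```text
lift 13.8917 [ 0.5697 -0.014   0.0334] [-8.999e+01 -5.000e-02  5.500e+00] 0.557 [-0.39  0.1  -1.7 ]
out 15.6667 [ 0.4406 -0.0264  0.033 ] [-9.0e+01 -3.0e-02  5.5e+00] 0.559 [-0.7  -0.37 -0.93]
up 17.9583 [ 0.4401 -0.0265  0.23  ] [-90.    0.    5.5] 0.555 [ 0.46 -0.15 -1.76]
side [(87, [236.3, 123.1], array([ 0.547, -0.026]))]
top [(142, [258.7, 216.0], array([ 0.554, -0.016]))]
red [(46531, [402.8, 97.0]), (234, [186.9, 137.7]), (50, [206.5, 139.0]), (84, [301.7, 202.0])] [(52, [281.2, 172.5])]
blue [(42, [262.9, 174.0])] [(68, [225.3, 178.2])]
```

View pics/c6.png

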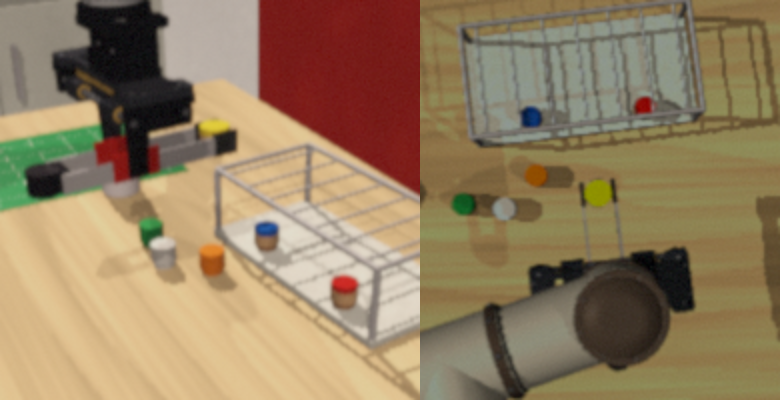

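The knob is held upright between the jaws (side view (213,128), top view (598,193)). The red and blue blobs haven't moved a pixel. Handing in.

Run:
```python
from workcell import env
s=env.read_state();print(s["clock"],s["opening"],s["qvel"])
env.close_job()
```

```text
18.0583 0.5521087439938962 [-0.0577204  -0.03982454 -0.02699679 -0.09389696 -0.05815442  0.09217966]
the job is handed in; nothing more can be done
```

The yellow knob is out of the rack and held up still and upright in the tongs, and I handed the job in at 18.1 s. I picked the tongs up across both red grips, went in under the tier from the open front, and closed on the knob with 30 N. I then lifted it 12 mm, pulled it straight out and raised it.

- **Height and pose:** by the arm's position the knob's foot is about 22 cm above the table. The last pictures show it upright and level in the jaws.
- **Bystanders:** the red and blue knobs show at the same pixels as before to within 0.1 px. I did not measure the squeegee or ink jar afterwards, but the arm never went near them.
- **Contact:** no force step showed on the way in or in the readings coming out, at most about 2 N. That the knob missed the wires is inferred from these readings and the path's clearance. I did not see it directly.
- **Small drift:** the gripper reading crept from 0.562 to 0.552 (about 1 mm) between closing and handing in. I take this as the rubber jaws settling, because the pictures showed no slip.

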